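Tell the left-hand from the right-hand freewheel unit and bin both

TASK

The two freewheel drive units on the test stand look alike but are a mirror pair: one knob spins loose clockwise and grips its flange anticlockwise (seen from above), the other the reverse. Find out which is which by testing one of them on the stand: turn its bar knob about 40 degrees clockwise, then anticlockwise to about 40 degrees past where it first stood, and watch whether the steel flange goes along. Then put the unit that spins loose clockwise in the bin on your right and the other in the bin on your left, each standing upright and flat on the bin floor, and leave the timer, tape roll and well plate where they are.

Things in the scene. Friction and masses are not known exactly. Their poses are not given: they have to be found in the camera images.
- hub_a_grip (a point): Centre of the bar knob of one freewheel unit, on the turning axis, 62 mm above the underside of the housing; turns with the knob: x along the bar, y through its 16 mm thickness, z up. White bar knob 64 mm long, 16 mm thick, its bar 38 to 78 mm above the underside. Lift the unit (about 0.4 kg) by it.
- hub_a_base (a point): Centre of the square grey housing of one freewheel unit, on the turning axis, 11 mm above its underside; axes along the housing's sides, z up. Housing 80 x 80 x 22 mm; on it lies a round steel flange 72 mm across, 22 to 34 mm above the underside, with one dark 12 mm wide lug at its rim; the knob stands above that.
- hub_a_knob (a joint): Angle of the knob of one freewheel unit against its housing, rad, 0 at the start, positive anticlockwise seen from above. No stop. One way it clicks round loose with very little drag (about 0.02 N m); the other way, after up to 0.31 rad of slack, it takes the flange with it and springs back when let go.
- hub_a_flange (a joint): Angle of the steel flange of one freewheel unit against its housing, rad, 0 at rest, positive anticlockwise seen from above. A soft spring (0.15 N m per rad, stops at 1.4 rad either way) brings it back. It stays within about 0.15 of rest while the knob runs loose and follows the knob when the knob grips.
- hub_b_grip (a point): Centre of the bar knob of the other freewheel unit, which looks the same, on the turning axis, 62 mm above the underside of the housing; turns with the knob: x along the bar, y through its 16 mm thickness, z up. White bar knob 64 mm long, 16 mm thick, its bar 38 to 78 mm above the underside. Lift the unit (about 0.4 kg) by it.
- hub_b_base (a point): Centre of the square grey housing of the other freewheel unit, which looks the same, on the turning axis, 11 mm above its underside; axes along the housing's sides, z up. Housing 80 x 80 x 22 mm; on it lies a round steel flange 72 mm across, 22 to 34 mm above the underside, with one dark 12 mm wide lug at its rim; the knob stands above that.
- hub_b_knob (a joint): Angle of the knob of the other freewheel unit, which looks the same against its housing, rad, 0 at the start, positive anticlockwise seen from above. No stop. One way it clicks round loose with very little drag (about 0.02 N m); the other way, after up to 0.31 rad of slack, it takes the flange with it and springs back when let go.
- hub_b_flange (a joint): Angle of the steel flange of the other freewheel unit, which looks the same against its housing, rad, 0 at rest, positive anticlockwise seen from above. A soft spring (0.15 N m per rad, stops at 1.4 rad either way) brings it back. It stays within about 0.15 of rest while the knob runs loose and follows the knob when the knob grips.
- stand: Fixed aluminium test stand, 108 x 236 mm, plate 6 mm thick. Two square nests, 120 mm apart along its y (centres at y = +60 and -60 mm), hold the units' housings with 2 mm play a side, so that they cannot turn; nest walls stand up to 18 mm above the bench. Which unit stands in which nest varies. Origin under its centre on the bench.
- left_bin: The bin on the robot's left (+y): fixed open white bin, outside 140 x 140 x 30 mm, walls and floor 5 mm, inside 130 x 130 mm (a unit fits in at any yaw). Origin under its centre on the bench, axes along its sides.
- right_bin: The bin on the robot's right (-y): fixed open white bin, outside 140 x 140 x 30 mm, walls and floor 5 mm, inside 130 x 130 mm (a unit fits in at any yaw). Origin under its centre on the bench, axes along its sides.
- timer: White bench timer, 64 x 68 x 20 mm, loose bystander; origin at its underside.
- tape_roll: Roll of tape, 72 mm across, 19 mm high, lying flat, loose bystander; origin at its underside.
- well_plate: Clear 24-well plate, 86 x 128 x 17 mm, loose bystander; origin at its underside.
Not all that is in view belongs to the job. Leave any red look-alike of the part that bears hub_b_grip alone.

How it is judged:
By the outcome, as a careful person would: the job done as asked, in the order asked, and still so for the second after the job is handed in, with the robot touching nothing.
It also fails if it takes over 72 s, if anything falls off the work surface, if the arm or the gripper's body presses on something with over 40 N, if the wrist force passes 120 N, or if a joint passes its speed limit or range.

ROBOT

A 6-joint arm with a two-finger parallel gripper is mounted at the origin on a cart in front of the work surface, level with it; the furniture and walls round the work are solid. World frame = base frame: x ahead of the robot, y to its left, z up, the work surface at z = 0. Lengths are in m, angles in rad, forces in N, time in s.
With the tool pointing down it reaches from about 0.375 to 0.9 m from the base axis. Payload 3.1 kg.
Tool frame: the origin (TCP) lies at the very end of the fingers, on their centre line; the grasp point (between the pads) lies 19 mm behind it (grip_depth is the distance from the TCP to the grasp point, in m); z points along the fingers, y is the line along which they close (so a half turn about z gives the same grasp; the last joint's range is limited). The gripper opens to 85 mm and grips with 20 to 120 N. Pads are 22 mm wide; open, the fingers measure 114 mm over their backs; the gripper's body (76 mm by 85 mm) begins 54 mm behind the grasp point. The pads swing forward as they close: fully open they stand 13 mm farther back than shut.
Start: joints at [-1.317, 0.527, 1.433, -0, 1.181, -0.178], TCP at [0.262, -0.567, 0.231] pointing down, gripper open.
Joint ranges: [-3.08, 3.08], [-0.75, 2.2], [0.22, 2.44], [-1.43, 4.57], [0, 2.65], [-2.85, 2.85]. Speed limits (rad/s): [2.79, 2.79, 3.14, 3.14, 3.14, 3.14].

INTERFACE

Orientations are given as a unit quaternion [x, y, z, w].
In Python, from station import * gives the robot as it stands.
- The arm moves only by the tool apply_moves, never from a script. Its argument "plan" is a list of rows, each a list of 7 numbers: the shift along the tool's x, y, z in m, then the turn, a rotation vector about the tool's x, y, z in rad, then the gripper command: -1 is fully open, 1 is shut, values between are in proportion. In form: [[dx, dy, dz, wx, wy, wz, jaw], ...]. A call has 1 to 8 rows; each row shifts and turns the commanded pose from where the row before left it, along the tool's axes as they then stand; what a row does not reach is not made up. A row lasts 1/8 s, in which the tool goes at most 62.5 mm and 10.7 degrees, less where a joint would pass 70% of its speed; a pose out of reach is approached as far as the arm can. A call is refused whole if a number of a shift passes 0.0625 or a number of a turn 0.188, either way. A call with a gripper value outside its range is refused whole. The fingers move at their own pace and stop on an object; "force" is the grip in N (left out, the last holds). Time passes only in rows, so rows that do not move let the fingers close. It gives the time, the measured TCP pose, the force, the opening and the grip force at its end, in the units of the state.
- sense(): the state, without advancing time (a new reading comes with each control period).
- snapshot(name): name is "scene" or "side" or "wrist"; returns the picture (480x640x3 uint8, red, green, blue); there is no depth.
- calibration(name): a dict with "camera_matrix" (3x3 intrinsics, pixels), "R" (3x3) and "t" (3): a world point X has camera coordinates R X + t; the wrist camera has in their place "mount" (4x4, takes a point from camera to tool coordinates, whose origin is the TCP and whose axes are the flange's). Camera axes: x right, y down, z forward; pixel columns grow to the right and rows downward; lengths in m; the calibration is good to about 2 mm. The wrist camera is an equidistant fisheye: a pixel r from the principal point sees the ray r / f radians off the axis. A picture is of the moment at which its call begins: read the wrist's pose just before it. calibration takes no time and is no camera call.
- sign_off(): hands the job in; it is judged then, once.
The state is a dict: "t": time; "q": joint angles; "qd": joint speeds; "tau": joint torques, N m; "tcp_pos": TCP position; "tool_rot": TCP orientation; "force": force on the tool from outside, world axes, zero at the start; "ft_torque": the same for the moment, N m; "finger_gap": opening from 0.0 (shut) to 1.0 (fully open); "gripper_force": force on a finger pad.
Only numpy, scipy, OpenCV 4.12 (cv2) and the standard library are available. Lean on these libraries where they do the work, as an engineer would, in place of code of your own. Each camera call takes 0.05 s, during which the arm holds its last target. There are 200 camera calls.

## Working session

There is one attempt and no reset: what is moved stays moved. The work goes in short steps, Python scripts to look and compute and a tool call to move; the robot and the scene stay as the last step left them, time stands still between calls to the robot, and variables do not carry over. Pictures are saved under pics/ and viewed, at most 10 in all, crops included, and the job is handed in when it is done.

Besides the shell and the picture viewer there is one more tool, called after ">>>" as a command line: name --pt "numbers of a row" for each row, then --argument value for the rest. apply_moves: Moves the arm, as the interface text tells. Its arguments: {"type":"object","properties":{"plan":{"type":"array"},"force":{"type":"number"}},"required":["plan"]}

```bash
mkdir -p pics; python3 - <<'E'
from station import *
import cv2, numpy as np
np.set_printoptions(precision=4,suppress=True)
s=sense();print(s['t'],s['tcp_pos'],s['tool_rot'],s['finger_gap'])
ims=[]
for n in("scene","side","wrist"):
    im=snapshot(n); cv2.imwrite(f"pics/{n}0.png",im[:,:,::-1]); c=calibration(n); print(n,c)
a=cv2.imread("pics/scene0.png");b=cv2.imread("pics/side0.png")
E
ls
```

```text
0.0 [ 0.262  -0.5666  0.2303] [ 0.9767  0.2147 -0.     -0.0011] 1.0012108982476338
scene {'camera_matrix': array([[526.0473,   0.    , 321.5478],
       [  0.    , 526.0473, 238.7924],
       [  0.    ,   0.    ,   1.    ]]), 'R': array([[-0.4811, -0.8766, -0.011 ],
       [-0.5436,  0.3081, -0.7808],
       [ 0.6878, -0.3696, -0.6247]]), 't': array([0.1855, 0.366 , 0.9036])}
side {'camera_matrix': array([[520.1733,   0.    , 313.2607],
       [  0.    , 520.1733, 248.0426],
       [  0.    ,   0.    ,   1.    ]]), 'R': array([[-0.9886, -0.1495,  0.0153],
       [-0.088 ,  0.4927, -0.8657],
       [ 0.1219, -0.8572, -0.5003]]), 't': array([0.487 , 0.1302, 1.3556])}
wrist {'camera_matrix': array([[371.6483,   0.    , 315.5305],
       [  0.    , 371.6483, 238.8738],
       [  0.    ,   0.    ,   1.    ]]), 'mount': array([[-0.0001, -0.9648, -0.2628,  0.0665],
       [ 1.    , -0.0005,  0.0015,  0.0004],
       [-0.0016, -0.2628,  0.9648, -0.1435],
       [ 0.    ,  0.    ,  0.    ,  1.    ]])}
pics
```

View pics/scene0.png

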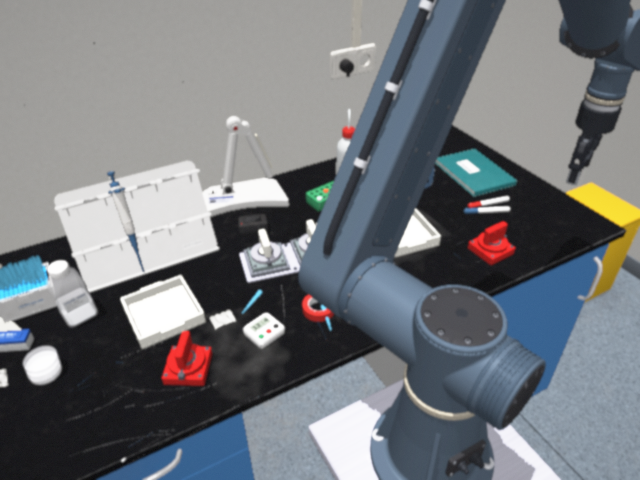

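View pics/side0.png

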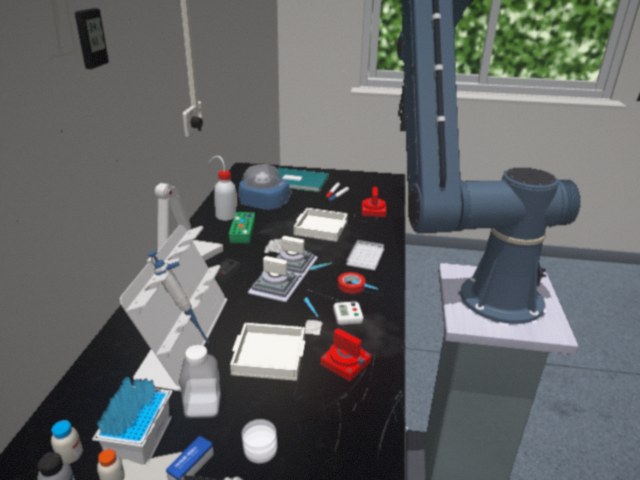

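The scene view shows the left bin at (162,310), the right bin at (412,235) and the two white-knob units at (265,255) and (305,245), the second partly behind the arm. In the side view the units are at (274,270) and (292,247) on the stand, the bins at (268,350) and (320,223). The red look-alikes are at scene (188,362) and (492,243), side (346,353) and (374,203). The white-knobbed ones in the stand are the ones meant.

```bash
cat > h.py <<'E'
from station import *
import cv2, numpy as np
from scipy.spatial.transform import Rotation as Ro
np.set_printoptions(precision=4,suppress=True)
def ray(n,u,v,s=None):
    c=calibration(n);K=c['camera_matrix']
    x=(u-K[0,2])/K[0,0];y=(v-K[1,2])/K[1,1]
    if n!='wrist':
        R=c['R'];return -R.T@c['t'],R.T@np.array([x,y,1.])
    r=np.hypot(x,y)+1e-12;d=np.array([x/r*np.sin(r),y/r*np.sin(r),np.cos(r)])
    M=c['mount'];A=Ro.from_quat(s['tool_rot']).as_matrix()
    return A@M[:3,3]+s['tcp_pos'],A@M[:3,:3]@d
def plane(n,u,v,z,s=None):
    o,d=ray(n,u,v,s);return o+d*(z-o[2])/d[2]
def tri(*rs):
    A=0;b=0
    for o,d in rs:
        d=d/np.linalg.norm(d);P=np.eye(3)-np.outer(d,d);A=A+P;b=b+P@o
    X=np.linalg.solve(A,b);return X,[np.linalg.norm(np.cross(X-o,d/np.linalg.norm(d))) for o,d in rs]
def project(n,X,s=None):
    c=calibration(n);K=c['camera_matrix']
    if n!='wrist':
        p=c['R']@X+c['t'];return K[:2,:2]@(p[:2]/p[2])+K[:2,2]
    M=c['mount'];A=Ro.from_quat(s['tool_rot']).as_matrix()
    p=M[:3,:3].T@(A.T@(np.array(X)-s['tcp_pos'])-M[:3,3])
    r=np.hypot(p[0],p[1]);return K[:2,2]+K[0,0]*np.arctan2(r,p[2])*p[:2]/r
def snap(n,name):
    s=sense();im=snapshot(n)[:,:,::-1].copy();cv2.imwrite(f'pics/{name}.png',im);np.save(f'pics/{name}.npy',s,allow_pickle=True);return s,im
E
python3 - <<'E'
from h import *
for n,l in (('scene',[(162,308,.03),(265,255,.06),(305,246,.06),(413,233,.03)]),('side',[(268,350,.03),(274,270,.06),(292,247,.06),(320,223,.03)])):
    for u,v,z in l: print(n,u,v,plane(n,u,v,z))
print(tri(ray('scene',265,238),ray('side',276,260)))
E
```

```text
scene 162 308 [0.5322 0.312  0.03  ]
scene 265 255 [0.5509 0.0585 0.06  ]
scene 305 246 [ 0.5343 -0.0376  0.06  ]
scene 413 233 [ 0.4785 -0.3152  0.03  ]
side 268 350 [0.5417 0.3316 0.03  ]
side 274 270 [0.587  0.0612 0.06  ]
side 292 247 [ 0.5632 -0.0642  0.06  ]
side 320 223 [ 0.514  -0.2804  0.03  ]
(array([0.5858, 0.0415, 0.0791]), [np.float64(0.000485085603969323), np.float64(0.0004850856039692704)])
```

>>> apply_moves --pt "0.047 -0.035 0 0 0 0 -1" --pt "0.047 -0.035 0 0 0 0 -1" --pt "0.047 -0.035 0 0 0 0 -1" --pt "0.047 -0.035 0 0 0 0 -1" --pt "0.047 -0.035 0 0 0 0 -1" --pt "0.047 -0.035 0 0 0 0 -1" --pt "0.047 -0.035 0 0 0 0 -1" --pt "0.047 -0.035 0 0 0 0 -1"

```text
t: 1.15
tcp_pos: [0.4867, -0.1537, 0.2313]
tool_rot: [0.977, 0.215, 0.0, 0.0]
force: [0.7, -1.0, 0.4]
finger_gap: 1.0
gripper_force: 0.0
```

>>> apply_moves --pt "0.047 -0.035 0 0 0 0 -1" --pt "0.047 -0.035 0 0 0 0 -1" --pt "0.047 -0.035 0 0 0 0 -1" --pt "0 0 0 0 0 0 -1"

```text
t: 1.65
tcp_pos: [0.5712, 0.0027, 0.231]
tool_rot: [0.976, 0.218, 0.0, -0.0]
force: [-0.4, -0.4, 0.1]
finger_gap: 1.0
gripper_force: 0.0
```

```bash
python3 - <<'E'
from h import *
s,im=snap('wrist','w1');print(s['t'],s['tcp_pos'],s['tool_rot'],s['q'])
snap('scene','scene1')
E
```

```text
1.65 [0.5712 0.0027 0.231 ] [ 0.976   0.2176  0.0005 -0.0003] [-0.1913  0.455   1.5708  0.0009  1.1151  0.9404]
```

View pics/w1.png

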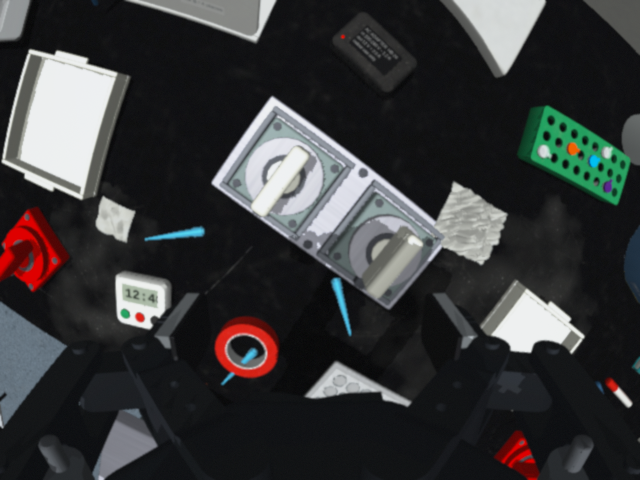

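The wrist view shows the stand with unit 1 (left, knob about (280,180)) and unit 2 (right, knob about (395,265)), both white. The red ones at (30,250) and (520,455) are decoys. The bins are at (68,122) and (530,325). One enlarged crop of the units follows.

```bash
python3 - <<'E'
from h import *
im=cv2.imread('pics/w1.png')[90:315,200:460]
cv2.imwrite('pics/c1.png',cv2.resize(im,None,fx=2.6,fy=2.6,interpolation=cv2.INTER_CUBIC))
E
```

```text
(no output)
```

View pics/c1.png

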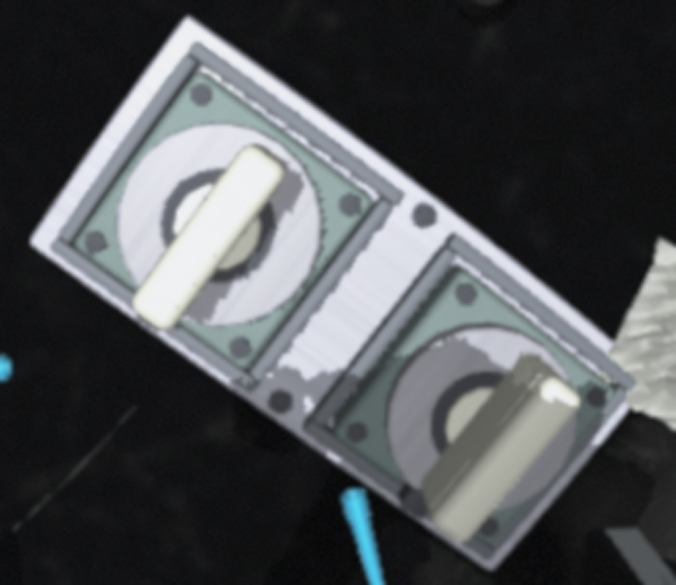

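The crop shows unit 1 with housing screws centred at crop (221,222) and its bar from (262,162) to (155,310). Unit 2 has its screws centred at (477,411), its bar from (560,390) to (452,530), and its dark lug at (411,496). Unit 1's lug should lie under its bar's lower-left end. Both are the white units in the stand, so they fit the description.

```bash
python3 - <<'E'
from h import *
s=np.load('pics/w1.npy',allow_pickle=True).item()
P=lambda x,y,z:plane('wrist',200+x/2.6,90+y/2.6,z,s)
for sc,b in (([(201,94),(349,204),(240,348),(95,241)],[(262,162),(155,310)]),([(466,293),(597,397),(490,525),(357,431)],[(560,390),(452,530)])):
    print('housing',np.mean([P(*q,.028) for q in sc],0))
    e=[P(*q,.084) for q in b];print('bar',np.mean(e,0),e, 'yaw to lug end',np.arctan2(*(e[1]-e[0])[1::-1]))
print('lug2',P(411,496,.04))
for u,v in ((68,122),(530,325)): print('bin',plane('wrist',u,v,.02,s))
E
```

```text
housing [0.59   0.0423 0.028 ]
bar [0.591  0.0421 0.084 ] [array([0.6184, 0.0366, 0.084 ]), array([0.5635, 0.0476, 0.084 ])] yaw to lug end 2.942771107046421
housing [ 0.5659 -0.0757  0.028 ]
bar [ 0.566  -0.0742  0.084 ] [array([ 0.5946, -0.0789,  0.084 ]), array([ 0.5373, -0.0694,  0.084 ])] yaw to lug end 2.9775172701079917
lug2 [ 0.5289 -0.0638  0.04  ]
bin [0.5496 0.2924 0.02  ]
bin [ 0.5572 -0.2962  0.02  ]
```

>>> apply_moves --pt "0 0 0 0 0 -0.18 -1" --pt "0 0 0 0 0 -0.18 -1" --pt "0 0 0 0 0 -0.18 -1" --pt "0 0 0 0 0 -0.18 -1" --pt "0 0 0 0 0 -0.18 -1" --pt "0 0 0 0 0 -0.18 -1" --pt "0 0 0 0 0 -0.18 -1" --pt "0 0 0 0 0 -0.18 -1"

```text
t: 2.75
tcp_pos: [0.5691, -0.003, 0.2312]
tool_rot: [0.591, 0.806, -0.0, -0.0]
force: [0.4, 0.3, -0.4]
finger_gap: 0.995
gripper_force: 0.0
```

>>> apply_moves --pt "0 0 0 0 0 -0.18 -1" --pt "0 0 0 0 0 -0.18 -1" --pt "0 0 0 0 0 -0.18 -1" --pt "0 0 0 0 0 -0.18 -1" --pt "0 0 0 0 0 -0.18 -1" --pt "0 0 0 0 0 -0.17 -1" --pt "-0.012 0.042 0.03 0 0 0 -1" --pt "0 0 0.04 0 0 0 -1"

```text
t: 3.75
tcp_pos: [0.5917, 0.0374, 0.1618]
tool_rot: [0.1, 0.995, 0.0, 0.002]
force: [0.4, -0.5, 0.1]
finger_gap: 1.004
gripper_force: 0.0
```

```bash
python3 - <<'E'
from h import *
s,im=snap('wrist','w2');print(s['t'],s['tcp_pos'],s['tool_rot'],s['q'])
cv2.imwrite('pics/w2v.png',im)
E
```

```text
3.75 [0.5917 0.0374 0.1618] [0.0995 0.995  0.0001 0.0023] [-0.1254  0.5693  1.5847  0.0004  0.9831 -1.497 ]
```

View pics/w2v.png

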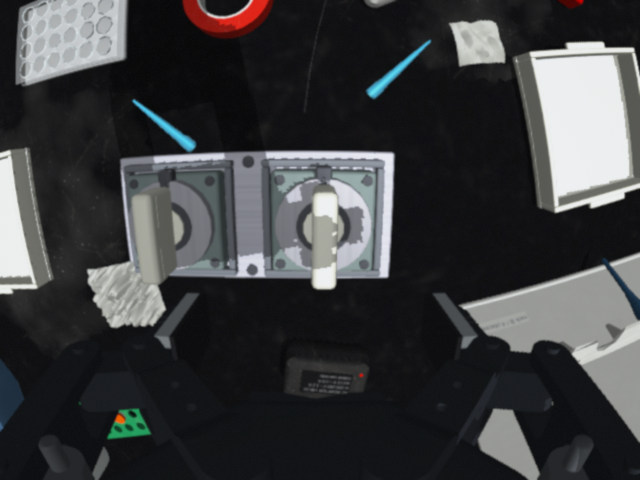

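The wrist view from 0.16 m shows both lugs at rest at the near rim, (323,173) on unit 1 and (167,173) on unit 2. Bar 1 runs from (326,189) to (323,287). The left bin is at upper right, with inner corners about (530,58) and (555,207).

```bash
python3 - <<'E'
from h import *
s1=np.load('pics/w1.npy',allow_pickle=True).item();s2=np.load('pics/w2.npy',allow_pickle=True).item()
C=lambda x,y:ray('wrist',200+x/2.6,90+y/2.6,s1)
for n,c,w in (('knob lugend',(155,310),(326,192)),('knob far',(262,162),(323,284)),('screw',(95,241),(366,181)),('screw',(240,348),(280,178)),('lug2',(411,496),(167,174))):
    print(n,tri(C(*c),ray('wrist',*w,s2)))
e=[plane('wrist',*w,.084,s2) for w in ((326,189),(323,287))];print(np.mean(e,0),e,np.arctan2(*(e[0]-e[1])[1::-1]))
A=Ro.from_quat(s2['tool_rot']).as_matrix()
print('tool yaw',np.arctan2(A[1,0],A[0,0]))
for X in (np.mean(e,0),[.590,.0422,.084]): print('shift tool',A.T@(X-s2['tcp_pos']))
for q in ((515,58),(541,212),(530,58),(556,206)): print(plane('wrist',*q,.03,s2))
E
```

```text
knob lugend (array([0.5603, 0.0495, 0.0755]), [np.float64(0.0002558016897557896), np.float64(0.0002558016897558139)])
knob far (array([0.617 , 0.0372, 0.0838]), [np.float64(0.0005661340329139036), np.float64(0.0005661340329139128)])
screw (array([0.5643, 0.0811, 0.0334]), [np.float64(0.0008096979026722546), np.float64(0.0008096979026722851)])
screw (array([0.5498, 0.0181, 0.0305]), [np.float64(0.00021343920835165418), np.float64(0.00021343920835165678)])
lug2 (array([ 0.527 , -0.0634,  0.0397]), [np.float64(0.0007704716750443301), np.float64(0.000770471675044203)])
[0.5881 0.0432 0.084 ] [array([0.5573, 0.0502, 0.084 ]), array([0.6189, 0.0362, 0.084 ])] 2.9190500836962747
tool yaw 2.9421727662952586
shift tool [0.0051 0.0049 0.0778]
shift tool [0.003  0.0043 0.0778]
[0.4848 0.2222 0.03  ]
[0.6161 0.2298 0.03  ]
[0.4853 0.2374 0.03  ]
[0.6136 0.2469 0.03  ]
```

>>> apply_moves --pt "0.004 0.0045 0.03 0 0 0.01 0" --pt "0 0 0.03 0 0 0 0" --pt "0 0 0.03 0 0 0 0" --pt "0 0 0.021 0 0 0 0" --pt "0 0 0 0 0 0 1" --pt "0 0 0 0 0 0 1" --pt "0 0 0 0 0 0 1" --pt "0 0 0 0 0 0 1" --force 40

```text
t: 4.8
tcp_pos: [0.5872, 0.0428, 0.0509]
tool_rot: [0.104, 0.995, -0.0, 0.0]
force: [-0.1, 0.3, -3.4]
finger_gap: 0.181
gripper_force: 44.0
```

```bash
python3 - <<'E'
from h import *
s,im=snap('wrist','t0');A=Ro.from_quat(s['tool_rot']).as_matrix()
print(s['t'],s['tcp_pos'],np.arctan2(A[1,0],A[0,0]),s['finger_gap']*85,s['force'],s['ft_torque'],s['q'])
cv2.imwrite('pics/t0c.png',cv2.resize(im[100:400,170:470],(600,600)))
E
```

```text
4.8 [0.5872 0.0428 0.0509] 2.9327920804406356 15.34934655566718 [-0.13    0.3182 -3.365 ] [0.037  0.0511 0.013 ] [-0.1168  0.7326  1.6557 -0.0002  0.7526 -1.4787]
```

View pics/t0c.png

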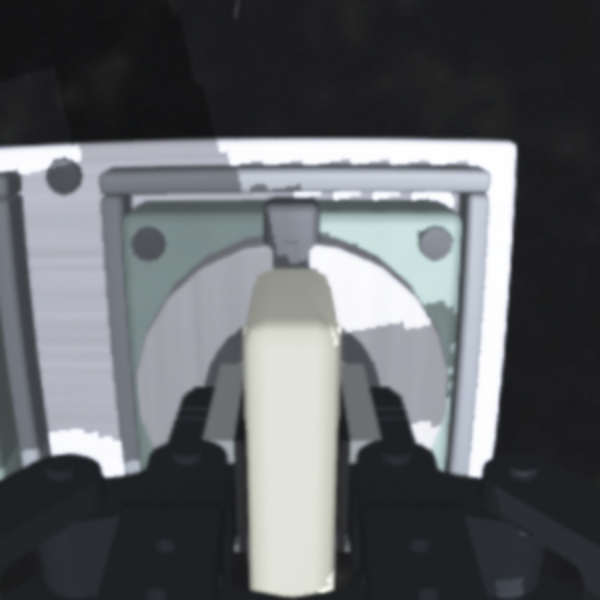

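The bar is gripped and the lug is at rest at crop (291,230), clearly visible. Now 40° clockwise.

>>> apply_moves --pt "0 0 0 0 0 0.1 1" --pt "0 0 0 0 0 0.12 1" --pt "0 0 0 0 0 0.12 1" --pt "0 0 0 0 0 0.12 1" --pt "0 0 0 0 0 0.12 1" --pt "0 0 0 0 0 0.12 1" --pt "0 0 0 0 0 0 1" --pt "0 0 0 0 0 0 1"

```text
t: 5.85
tcp_pos: [0.5883, 0.0439, 0.051]
tool_rot: [0.438, 0.899, 0.001, 0.001]
force: [2.8, 4.8, -1.4]
finger_gap: 0.177
gripper_force: 44.4
```

```bash
python3 - <<'E'
from h import *
s,im=snap('wrist','t1');A=Ro.from_quat(s['tool_rot']).as_matrix()
print(s['t'],s['tcp_pos'],np.arctan2(A[1,0],A[0,0]),s['finger_gap']*85,s['force'],s['ft_torque'],s['q'])
cv2.imwrite('pics/t1c.png',cv2.resize(im[100:400,170:470],(600,600)))
E
```

```text
5.85 [0.5883 0.0439 0.051 ] 2.2346932226045118 15.084501831061374 [ 2.7828  4.8188 -1.3744] [ 1.0053 -0.3677  0.1192] [-0.1155  0.7329  1.6544  0.002   0.7515 -0.7809]
```

View pics/t1c.png

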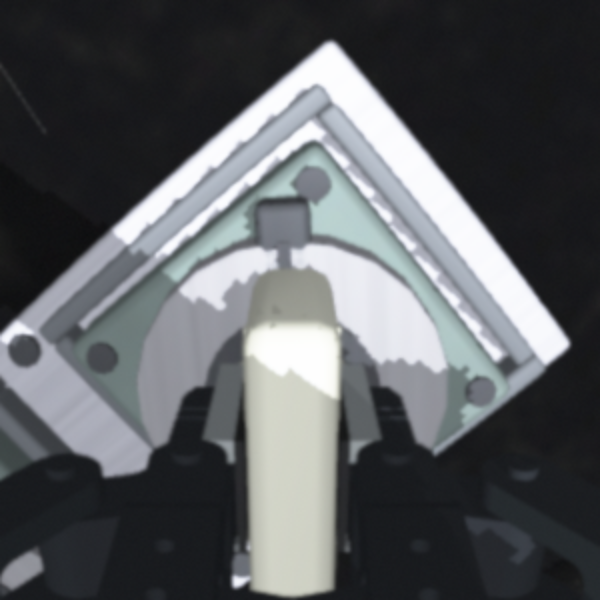

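After 40° clockwise the lug is still at the bar's end (crop (284,222)) while the housing has swung in view. The flange went along, so unit 1 grips clockwise. Now anticlockwise to 40° past the start.

>>> apply_moves --pt "0 0 0 0 0 -0.1 1" --pt "0 0 0 0 0 -0.14 1" --pt "0 0 0 0 0 -0.14 1" --pt "0 0 0 0 0 -0.14 1" --pt "0 0 0 0 0 -0.14 1" --pt "0 0 0 0 0 -0.14 1" --pt "0 0 0 0 0 -0.14 1" --pt "0 0 0 0 0 -0.14 1"

```text
t: 6.9
tcp_pos: [0.5871, 0.0421, 0.0507]
tool_rot: [-0.089, 0.996, -0.001, 0.0]
force: [0.2, 0.3, -0.8]
finger_gap: 0.183
gripper_force: 44.5
```

>>> apply_moves --pt "0 0 0 0 0 -0.14 1" --pt "0 0 0 0 0 -0.12 1" --pt "0 0 0 0 0 -0.06 1" --pt "0 0 0 0 0 0 1" --pt "0 0 0 0 0 0 1"

```text
t: 7.52
tcp_pos: [0.5873, 0.0422, 0.0507]
tool_rot: [-0.243, 0.97, -0.001, 0.0]
force: [-0.4, -3.1, 0.7]
finger_gap: 0.175
gripper_force: 44.7
```

```bash
python3 - <<'E'
from h import *
s,im=snap('wrist','t2');A=Ro.from_quat(s['tool_rot']).as_matrix()
print(s['t'],s['tcp_pos'],np.arctan2(A[1,0],A[0,0]),s['finger_gap']*85,s['force'],s['ft_torque'],s['q'])
cv2.imwrite('pics/t2c.png',cv2.resize(im[100:400,170:470],(600,600)))
E
```

```text
7.525 [0.5873 0.0422 0.0507] -2.6500774883526654 14.9160753993708 [-0.4184 -3.1402  0.6823] [-0.5491  0.017  -0.0047] [-0.1174  0.733   1.6554 -0.0017  0.7525 -2.1785]
```

View pics/t2c.png

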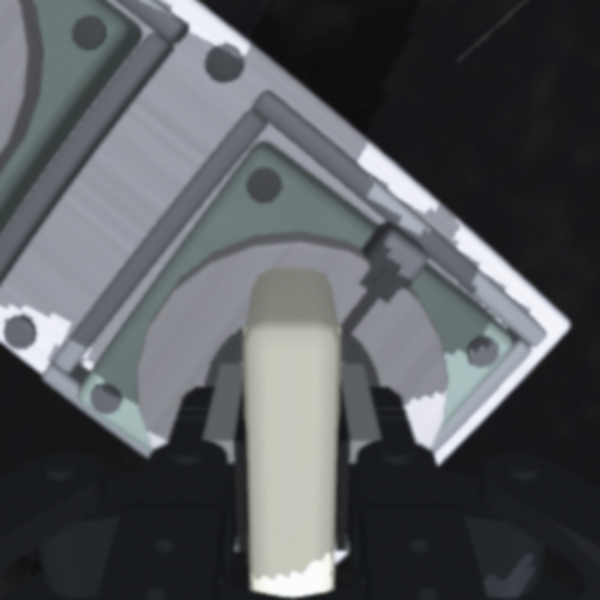

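The lug at crop (393,250) stayed at rest while the bar went 80° past it. Unit 1 spins loose anticlockwise, so it goes left and unit 2 goes right. I'll lift, and read the bin corners from existing pictures in one mosaic.

>>> apply_moves --pt "0 0 -0.005 0 0 0 1" --pt "0 0 -0.015 0 0 0 1" --pt "0 0 -0.02 0 0 0 1" --pt "0 0 -0.025 0 0 0 1" --pt "0 0 -0.025 0 0 0 1" --pt "0 0 0 0 0 0 1" --force 60

```text
t: 8.32
tcp_pos: [0.5884, 0.0433, 0.1428]
tool_rot: [-0.243, 0.97, -0.001, 0.002]
force: [0.4, 0.3, -3.8]
finger_gap: 0.179
gripper_force: 60.5
```

```bash
python3 - <<'E'
from h import *
g=lambda f,x,y,w,h:cv2.resize(cv2.imread(f'pics/{f}.png')[y:y+h,x:x+w],(400,300),interpolation=cv2.INTER_CUBIC)
m=np.vstack([np.hstack([g('w1',0,30,240,180),g('side0',220,310,100,75)]),np.hstack([g('w1',470,270,120,90),g('side0',285,198,72,54)])])
cv2.imwrite('pics/m.png',m)
s=sense();print(s['tcp_pos'],s['force'],s['finger_gap']*85)
E
```

```text
[0.5884 0.0433 0.1428] [ 0.3935  0.2673 -3.8154] 15.222957044643204
```

View pics/m.png

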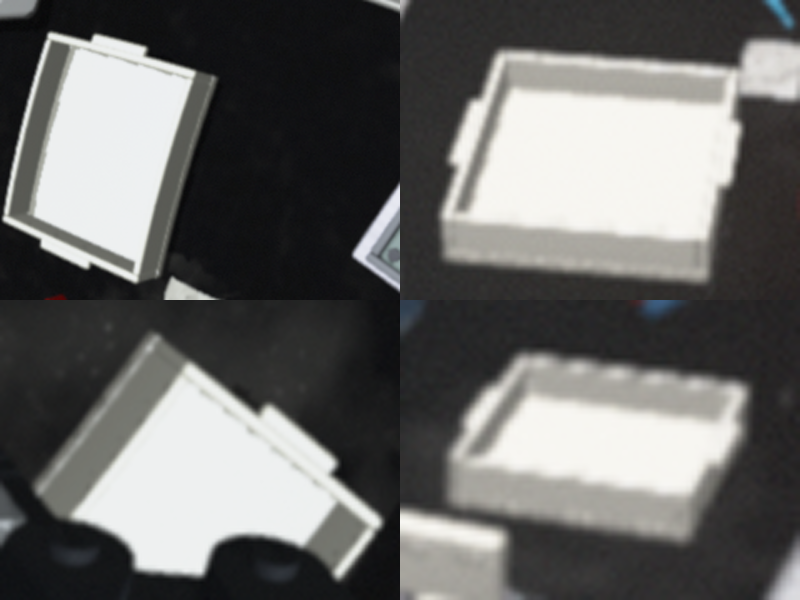

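The mosaic shows the rim corners. Left bin: w1 (50,35),(194,75),(138,280),(5,218), side (500,53),(738,70),(710,240),(445,220). Right bin: side (520,355),(748,385),(695,495),(452,460), w1 (187,365),(380,522).

```bash
python3 - <<'E'
from h import *
s1=np.load('pics/w1.npy',allow_pickle=True).item()
def show(t,P):
    P=np.array(P);print(t,P[:,:2].tolist(),'ctr',P.mean(0),'sides',np.linalg.norm(np.roll(P,-1,0)-P,axis=1))
show('L w1',[plane('wrist',x/1.6667,30+y/1.6667,.03,s1) for x,y in ((50,35),(194,75),(138,280),(5,218))])
show('L side',[plane('side',220+(x-400)/4,310+y/4,.03) for x,y in ((500,53),(738,70),(710,240),(445,220))])
show('R side',[plane('side',285+(x-400)/5.556,198+(y-300)/5.556,.03) for x,y in ((520,355),(748,385),(695,495),(452,460))])
show('R w1',[plane('wrist',470+x/3.333,270+(y-300)/3.333,.03,s1) for x,y in ((187,365),(380,522))])
s2=np.load('pics/w2.npy',allow_pickle=True).item()
for q in ((520,320),(470,300)): print('rack?',plane('wrist',*q,.0,s2))
E
```

```text
L w1 [[0.6090702396386628, 0.38381854291130774], [0.615727690402843, 0.24654243600745962], [0.4806586404300293, 0.23887879646662669], [0.47368246939049163, 0.37718346531230984]] ctr [0.5448 0.3116 0.03  ] sides [0.1374 0.1353 0.1385 0.1356]
L side [[0.6145986677463731, 0.2505315423212351], [0.4766841666032433, 0.2426956245142412], [0.4682196124802238, 0.3815057890692266], [0.6064569233818018, 0.3897563088787416]] ctr [0.5415 0.3161 0.03  ] sides [0.1381 0.1391 0.1385 0.1395]
R side [[0.5732763701906956, -0.38128011744517387], [0.43427728250559633, -0.36534337629715896], [0.4502821506292505, -0.2236841884312919], [0.5889738833271337, -0.2405372000486803]] ctr [ 0.5117 -0.3027  0.03  ] sides [0.1399 0.1426 0.1397 0.1416]
R w1 [[0.5937047524663753, -0.24905807176904085], [0.5758747231898539, -0.3871507454350916]] ctr [ 0.5848 -0.3181  0.03  ] sides [0.1392 0.1392]
rack? [0.7364 0.2239 0.    ]
rack? [0.6978 0.1664 0.    ]
```

>>> apply_moves --pt "-0.009 0.026 0 0 0 0 1" --pt "-0.0176 0.052 0 0 0 0 1" --pt "-0.0176 0.052 0 0 0 0 1" --pt "-0.0176 0.052 0 0 0 0 1" --pt "-0.0176 0.052 0 0 0 0 1" --pt "-0.009 0.026 0 0 0 -0.13 1" --pt "0 0 0 0 0 -0.13 1" --pt "0 0 0 0 0 0 1"

```text
t: 9.32
tcp_pos: [0.5409, 0.3142, 0.139]
tool_rot: [-0.367, 0.93, 0.0, -0.002]
force: [-0.1, 0.2, -4.1]
finger_gap: 0.181
gripper_force: 60.4
```

```bash
python3 - <<'E'
from h import *
s,im=snap('wrist','b1');snap('side','b1s');A=Ro.from_quat(s['tool_rot']).as_matrix()
print(s['tcp_pos'],np.arctan2(A[1,0],A[0,0]),s['q'],A.T@(np.array([.543,.314,s['tcp_pos'][2]])-s['tcp_pos']))
cv2.imwrite('pics/b1v.png',np.hstack([im[:,20:620][::1],np.zeros((480,0,3),np.uint8)]))
E
```

```text
[0.5409 0.3142 0.139 ] -2.390684964049697 [ 0.3479  0.6404  1.5102  0.0001  0.994  -1.9738] [-0.0014 -0.0016 -0.    ]
```

>>> apply_moves --pt "0 0 0.02 0 0 0 1" --pt "0 0 0.03 0 0 0 1" --pt "0 0 0.02 0 0 0 1" --pt "0 0 0.012 0 0 0 1" --pt "0 0 0.004 0 0 0 1" --pt "0 0 0.002 0 0 0 1" --pt "0 0 0 0 0 0 1"

```text
t: 10.3
tcp_pos: [0.5428, 0.3141, 0.053]
tool_rot: [-0.367, 0.93, -0.0, 0.001]
force: [0.3, -0.1, -3.3]
finger_gap: 0.176
gripper_force: 60.3
```

>>> apply_moves --pt "0 0 0.0015 0 0 0 1" --pt "0 0 0.0015 0 0 0 1" --pt "0 0 0 0 0 0 1"

```text
t: 10.68
tcp_pos: [0.5426, 0.3142, 0.0497]
tool_rot: [-0.367, 0.93, 0.0, 0.0]
force: [-1.1, 0.3, -1.4]
finger_gap: 0.178
gripper_force: 60.8
```

>>> apply_moves --pt "0 0 0.0007 0 0 0 1" --pt "0 0 0 0 0 0 0.2" --pt "0 0 0 0 0 0 0.2" --pt "0 0 0 0 0 0 0.2" --pt "0 0 -0.02 0 0 0 0" --pt "0 0 -0.04 0 0 0 0" --pt "0 0 -0.05 0 0 0 0" --pt "0 0 -0.02 0 0 0 0"

```text
t: 11.68
tcp_pos: [0.5443, 0.3147, 0.1836]
tool_rot: [-0.367, 0.93, -0.0, 0.004]
force: [1.0, -0.2, 0.2]
finger_gap: 0.497
gripper_force: 0.0
```

```bash
python3 - <<'E'
from h import *
s,im=snap('wrist','b2');A=Ro.from_quat(s['tool_rot']).as_matrix();y=np.arctan2(A[1,0],A[0,0])
print(s['t'],s['tcp_pos'],y,s['q'],s['finger_gap']*85)
print('to above unit2',A.T@(np.array([.565,-.0745,s['tcp_pos'][2]])-s['tcp_pos']), 'yaw needed',2.96-y-2*np.pi,2.96-np.pi-y)
E
```

```text
11.675 [0.5443 0.3147 0.1836] -2.3902288619041467 [ 0.3468  0.5839  1.4749 -0.      1.0752 -1.9753] 42.277589928762964
to above unit2 [ 0.2506 -0.2986 -0.0008] yaw needed -0.9329564452754395 2.2086362083143536
```

>>> apply_moves --pt "0.018 -0.0213 0 0 0 0 0" --pt "0.0358 -0.0427 0 0 0 0 0" --pt "0.0358 -0.0427 0 0 0 0 0" --pt "0.0358 -0.0427 0 0 0 0 0" --pt "0.0358 -0.0427 0 0 0 0 0" --pt "0.0358 -0.0427 0 0 0 0 0" --pt "0.0358 -0.0427 0 0 0 0 0" --pt "0.018 -0.0213 0 0 0 0 0"

```text
t: 12.72
tcp_pos: [0.5631, -0.0787, 0.179]
tool_rot: [-0.366, 0.931, -0.001, 0.0]
force: [0.4, 0.1, -0.5]
finger_gap: 0.5
gripper_force: 0.0
```

>>> apply_moves --pt "0 0 0 0 0 0.155 0" --pt "0 0 0 0 0 0.155 0" --pt "0 0 0 0 0 0.155 0" --pt "0 0 0 0 0 0.155 0" --pt "0 0 0 0 0 0.155 0" --pt "0 0 0.02 0 0 0.155 0" --pt "0 0 0 0 0 0 0"

```text
t: 13.6
tcp_pos: [0.5617, -0.0752, 0.1578]
tool_rot: [0.088, 0.996, 0.0, -0.002]
force: [-0.1, -0.0, 0.1]
finger_gap: 0.499
gripper_force: 0.0
```

```bash
python3 - <<'E'
from h import *
s,im=snap('wrist','w3');A=Ro.from_quat(s['tool_rot']).as_matrix();y=np.arctan2(A[1,0],A[0,0])
print(s['t'],s['tcp_pos'],y,s['q'],s['force'])
# knob top: bright, low-saturation vertical bar near predicted pixel
p=project('wrist',[.565,-.0745,.084],s);print('pred',p)
a,b=im[100:400,170:470],cv2.imread('pics/b2.png')[60:460,60:580]
cv2.imwrite('pics/v3.png',np.hstack([cv2.resize(a,(400,400)),cv2.resize(b,(400,308))[:,:] if 0 else cv2.copyMakeBorder(cv2.resize(b,(400,308)),0,92,0,0,0)]))
E
```

```text
13.6 [ 0.5617 -0.0752  0.1578] 2.964530609599421 [-0.3302  0.5473  1.649  -0.      0.9485 -1.724 ] [-0.0628 -0.0232  0.0545]
pred [318.555  254.7425]
```

View pics/v3.png

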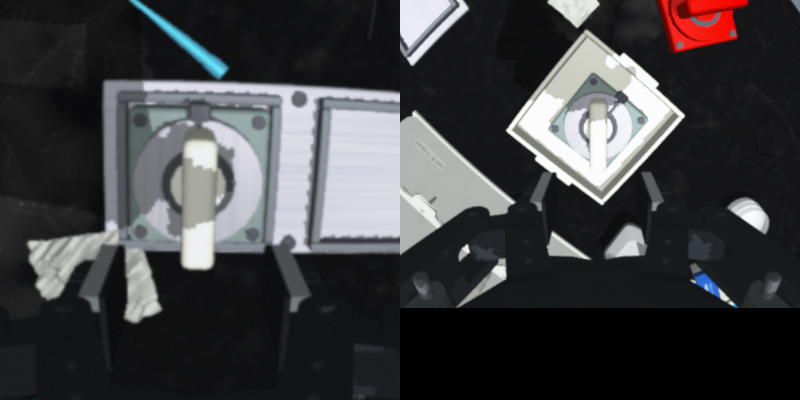

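Right panel: unit 1 stands upright inside the left bin, clear of the walls. Left panel: unit 2's bar centre is at crop (199,201), within 3 mm of the prediction. Going down to grip it.

>>> apply_moves --pt "-0.001 0.001 0.03 0 0 0 0" --pt "0 0 0.035 0 0 0 0" --pt "0 0 0.03 0 0 0 0" --pt "0 0 0.012 0 0 0 0" --pt "0 0 0 0 0 0 1" --pt "0 0 0 0 0 0 1" --pt "0 0 0 0 0 0 1" --pt "0 0 0 0 0 0 1"

```text
t: 14.65
tcp_pos: [0.5648, -0.0748, 0.0525]
tool_rot: [0.089, 0.996, -0.0, 0.001]
force: [-0.0, 0.9, 0.7]
finger_gap: 0.178
gripper_force: 61.4
```

>>> apply_moves --pt "0 0 -0.005 0 0 0 1" --pt "0 0 -0.015 0 0 0 1" --pt "0 0 -0.02 0 0 0 1" --pt "0 0 -0.025 0 0 0 1" --pt "0 0 -0.025 0 0 0 1" --pt "0 0 0 0 0 0 1"

```text
t: 15.4
tcp_pos: [0.5656, -0.0753, 0.1441]
tool_rot: [0.089, 0.996, -0.001, 0.003]
force: [0.4, 0.2, -4.8]
finger_gap: 0.179
gripper_force: 60.8
```

```bash
python3 - <<'E'
from h import *
s=sense();A=Ro.from_quat(s['tool_rot']).as_matrix();y=np.arctan2(A[1,0],A[0,0])
print(s['t'],s['tcp_pos'],y,s['q'],s['force'],A.T@(np.array([.514,-.306,s['tcp_pos'][2]])-s['tcp_pos']))
E
```

```text
15.4 [ 0.5656 -0.0753  0.1441] 2.96291595926182 [-0.3281  0.5686  1.6562 -0.0001  0.9113 -1.7202] [ 0.3513  0.2208 -4.8278] [ 0.0098 -0.2362  0.0002]
```

>>> apply_moves --pt "0.001 -0.026 0 0 0 0 1" --pt "0.002 -0.05 0 0 0 0 1" --pt "0.002 -0.055 0 0 0 0 1" --pt "0.003 -0.055 0 0 0 -0.04 1" --pt "0.002 -0.05 0 0 0 -0.04 1" --pt "0 0 0 0 0 0 1" --pt "0 0 0 0 0 0 1"

```text
t: 16.27
tcp_pos: [0.5132, -0.3047, 0.1404]
tool_rot: [0.05, 0.999, 0.001, -0.001]
force: [-0.2, -0.2, -4.3]
finger_gap: 0.175
gripper_force: 60.7
```

```bash
python3 - <<'E'
from h import *
s,im=snap('wrist','r1');A=Ro.from_quat(s['tool_rot']).as_matrix()
print(s['t'],s['tcp_pos'],A.T@(np.array([.514,-.306,s['tcp_pos'][2]])-s['tcp_pos']))
# check bin edges: brightness along the row/column of rim rays at bin's near side (tool +x)
c=np.array([.514,-.306]);ax=np.array([-.992,.12])
for off in np.arange(-.03,.031,.03):
  b=np.array([.12,.992])*off
  print(off,[(round(d,3),int(im[int(p[1]),int(p[0])].mean())) for d in np.arange(.05,.1,.005) for p in [project('wrist',np.r_[c+ax*d+b,.03],s)]])
E
```

```text
16.275 [ 0.5132 -0.3047  0.1404] [-0.001  -0.0012 -0.    ]
-0.03 [(np.float64(0.05), 206), (np.float64(0.055), 207), (np.float64(0.06), 204), (np.float64(0.065), 167), (np.float64(0.07), 30), (np.float64(0.075), 26), (np.float64(0.08), 23), (np.float64(0.085), 16), (np.float64(0.09), 16), (np.float64(0.095), 15)]
0.0 [(np.float64(0.05), 252), (np.float64(0.055), 245), (np.float64(0.06), 195), (np.float64(0.065), 196), (np.float64(0.07), 210), (np.float64(0.075), 29), (np.float64(0.08), 29), (np.float64(0.085), 26), (np.float64(0.09), 29), (np.float64(0.095), 19)]
0.03 [(np.float64(0.05), 252), (np.float64(0.055), 252), (np.float64(0.06), 241), (np.float64(0.065), 185), (np.float64(0.07), 51), (np.float64(0.075), 53), (np.float64(0.08), 44), (np.float64(0.085), 39), (np.float64(0.09), 25), (np.float64(0.095), 24)]
```

The rim edge sits where predicted, to within 2 mm. Lowering.

>>> apply_moves --pt "0 0 0.02 0 0 0 1" --pt "0 0 0.03 0 0 0 1" --pt "0 0 0.02 0 0 0 1" --pt "0 0 0.012 0 0 0 1" --pt "0 0 0.004 0 0 0 1" --pt "0 0 0.001 0 0 0 1" --pt "0 0 0 0 0 0 1"

```text
t: 17.2
tcp_pos: [0.5148, -0.306, 0.0554]
tool_rot: [0.049, 0.999, -0.0, 0.001]
force: [0.6, -0.4, -3.2]
finger_gap: 0.177
gripper_force: 60.6
```

>>> apply_moves --pt "0 0 0.001 0 0 0 1" --pt "0 0 0 0 0 0 1" --pt "0 0 0 0 0 0 1"

```text
t: 17.58
tcp_pos: [0.5143, -0.3058, 0.0538]
tool_rot: [0.049, 0.999, -0.0, 0.0]
force: [-0.3, -0.3, -2.4]
finger_gap: 0.179
gripper_force: 60.6
```

>>> apply_moves --pt "0 0 0.0015 0 0 0 1" --pt "0 0 0.0012 0 0 0 1" --pt "0 0 0 0 0 0 1"

```text
t: 17.95
tcp_pos: [0.5143, -0.3056, 0.0515]
tool_rot: [0.049, 0.999, -0.0, 0.0]
force: [-1.0, 0.9, 2.6]
finger_gap: 0.172
gripper_force: 61.7
```

>>> apply_moves --pt "0 0 0 0 0 0 0.2" --pt "0 0 0 0 0 0 0.2" --pt "0 0 0 0 0 0 0.2" --pt "0 0 -0.02 0 0 0 0" --pt "0 0 -0.04 0 0 0 0" --pt "0 0 -0.05 0 0 0 0" --pt "0 0 -0.02 0 0 0 0" --pt "0 0 0 0 0 0 0"

```text
t: 18.95
tcp_pos: [0.5153, -0.3065, 0.1828]
tool_rot: [0.049, 0.999, -0.001, 0.002]
force: [0.2, -0.1, -0.8]
finger_gap: 0.499
gripper_force: 0.0
```

```bash
python3 - <<'E'
from h import *
s,im=snap('wrist','r2');print(s['t'],s['tcp_pos'],s['force'])
_,sd=snap('side','end')
# greenish housing mask -> centre at z .027
h=cv2.cvtColor(im,cv2.COLOR_BGR2HSV);p=project('wrist',[.514,-.306,.027],s);print('pred housing',p)
m=cv2.inRange(h,(65,15,50),(100,120,240));m[:, :]*=1
k=np.zeros_like(m);cv2.circle(k,tuple(int(v) for v in p),110,255,-1)
ys,xs=np.nonzero(m&k);r=cv2.minAreaRect(np.c_[xs,ys].astype(np.float32));print(r,len(xs))
q=np.array([plane('wrist',*c,.027,s) for c in cv2.boxPoints(r)]);print(q.mean(0),np.linalg.norm(np.roll(q,-1,0)-q,axis=1))
# white knob top: bright pixels near pred
# bystanders: side-view difference near them
a=cv2.imread('pics/side0.png').astype(int)
for n,(x,y,w,h_) in dict(timer=(332,298,32,28),tape=(336,270,32,24),plate=(345,238,42,34)).items():
    print(n,np.abs(sd[y:y+h_,x:x+w].astype(int)-a[y:y+h_,x:x+w]).mean())
E
```

```text
18.95 [ 0.5153 -0.3065  0.1828] [ 0.1773 -0.0846 -0.8439]
pred housing [317.3553 218.2732]
((317.7265930175781, 215.43197631835938), (151.01300048828125, 179.18272399902344), 0.8615256547927856) 2695
[ 0.5155 -0.3058  0.027 ] [0.1562 0.1213 0.1565 0.1362]
timer 6.7663690476190474
tape 4.890625
plate 5.097338935574229
```

```bash
python3 - <<'E'
from h import *
s=np.load('pics/r2.npy',allow_pickle=True).item();im=cv2.imread('pics/r2.png')
h=cv2.cvtColor(im,cv2.COLOR_BGR2HSV);m=cv2.inRange(h,(65,25,50),(100,120,240))
k=np.zeros_like(m);k[150:290,250:390]=255;m=cv2.morphologyEx(m&k,cv2.MORPH_OPEN,np.ones((3,3)))
ys,xs=np.nonzero(m);r=cv2.minAreaRect(np.c_[xs,ys].astype(np.float32))
q=np.array([plane('wrist',*c,.027,s) for c in cv2.boxPoints(r)]);print(r,q.mean(0),np.linalg.norm(np.roll(q,-1,0)-q,axis=1))
a=cv2.imread('pics/side0.png',0);b=cv2.imread('pics/end.png',0)
for n,(x,y,w,hh) in dict(timer=(332,298,32,28),tape=(336,270,32,24),plate=(345,238,42,34)).items():
    R=cv2.matchTemplate(b[y-6:y+hh+6,x-6:x+w+6],a[y:y+hh,x:x+w],cv2.TM_CCOEFF_NORMED);print(n,R.max(),np.array(cv2.minMaxLoc(R)[3])-6)
# knob top height/upright in the side view: expected bar top centre pixels, white?
for X in ([.514,-.306,.082],[.543,.314,.082]): p=project('side',np.array(X));u,v=p.astype(int);print(p,b[v-6:v+10:2,u])
E
```

```text
((317.4185485839844, 216.8903350830078), (94.28690338134766, 91.45396423339844), 0.9548412561416626) [ 0.5138 -0.3059  0.027 ] [0.0779 0.0761 0.0779 0.0807]
timer 0.9994733 [0 0]
tape 0.9987244 [0 0]
plate 0.99870425 [0 0]
[321.4756 204.6454] [ 38  36  40 130 181 157 155 151]
[268.5818 325.7969] [ 45  48  87 231 249 242 185 166]
```

Unit 2's housing measures as a 78 mm square at floor height, centred in the right bin. Both knob tops stand at the expected height, and the timer, tape roll and well plate have not moved.

```bash
python3 -c "
from station import *
print(sign_off())"
```

```text
the job is handed in; nothing more can be done
None
```

I tested the +y unit: its flange went along clockwise and stayed at rest anticlockwise, so it spins loose anticlockwise and went in the left bin; the other, untested, went in the right bin; both stand upright, the timer, tape roll and well plate are unmoved, and the job is handed in at about 19 s.

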